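# Walk the heavy hotplate back onto its buffers

### The arm

A 6-joint arm with a two-finger parallel gripper is mounted at the origin on the work surface. World frame = base frame: x ahead of the robot, y to its left, z up, the work surface at z = 0. Lengths are in mm, angles in rad, forces in N, time in s.
With the tool pointing down it reaches from about 275 to 750 mm from the base axis. Payload 10.2 kg.
Tool frame: the origin (TCP) lies between the finger pads; the fingertips stand 11 mm ahead of it and the grasp point (between the pads) lies 8 mm behind it; z points along the fingers, y is the line along which they close (so a half turn about z gives the same grasp; the last joint's range is limited). The gripper opens to 85 mm and grips with 20 to 120 N. Pads are 22 mm wide; open, the fingers measure 114 mm over their backs; the gripper's body (76 mm by 85 mm) begins 54 mm behind the grasp point. The pads swing forward as they close: fully open they stand 13 mm farther back than shut.
Start: joints at [-1.364, 0.313, 1.498, -0, 1.331, -0.223], TCP at [218.75, -477.263, 242.294] pointing down, gripper open.
Joint ranges: [-2.94, 2.94], [-0.97, 2.17], [0.19, 2.56], [-1.23, 4.37], [0.02, 3.11], [-2.88, 2.88]. Speed limits (rad/s): [2.39, 2.39, 3.01, 3.14, 3.14, 3.14].

### API

Orientations are given as a unit quaternion [w, x, y, z].
In Python, from rig import sense, eyes, finish_job gives the robot as it stands.
- The arm moves only by the shell command python3 -m jog 'ROWS' [FORCE]. ROWS is JSON, a list of rows, each a list of 7 numbers: the shift along the tool's x, y, z in m, then the turn, a rotation vector about the tool's x, y, z in rad, then the finger opening in m, from 0 to 0.0854. In form: [[dx, dy, dz, rx, ry, rz, gripper], ...]. A call has 1 to 5 rows; each row shifts and turns the commanded pose from where the row before left it, along the tool's axes as they then stand; what a row does not reach is not made up. A row lasts 1/10 s, in which the tool goes at most 50 mm and 8.59 degrees, less where a joint would pass 70% of its speed; a pose out of reach is approached as far as the arm can. A call is refused whole if a number of a shift passes 0.05 or a number of a turn 0.15, either way. A call with a gripper value outside its range is refused whole. The fingers move at their own pace and stop on an object; FORCE is the grip in N (left out, the last holds). Time passes only in rows, so rows that do not move let the fingers close. It gives the time, the measured TCP pose, the force, the opening and the grip force at its end, in the units of the state.
- sense(): the state, without advancing time (a new reading comes with each control period).
- eyes.capture(name): name is "scene" or "top" or "wrist"; returns the picture (400x640x3 uint8, red, green, blue); there is no depth.
- eyes.calibration(name): a dict with "fx", "fy", "cx", "cy" (pixels), "dist" ([k1, k2, p1, p2, k3] as OpenCV has them; the pictures are not rectified), "cam_to_world" (4x4, takes a point from camera to world coordinates); the wrist camera has in their place "mount" (4x4, takes a point from camera to tool coordinates, whose origin is the TCP and whose axes are the flange's). Camera axes: x right, y down, z forward; pixel columns grow to the right and rows downward; lengths in mm; the calibration is good to about 2 mm. A picture is of the moment at which its call begins: read the wrist's pose just before it. calibration takes no time and is no camera call.
- finish_job(): hands the job in; it is judged then, once.
The state is a dict: "time_s": time; "joints": joint angles; "dq": joint speeds; "tau": joint torques, N m; "eef_pos": TCP position; "ee_rot": TCP orientation; "force": force on the tool from outside, world axes, zero at the start; "wrist_torque": the same for the moment, N m; "grip_width": opening from 0.0 (shut) to 1.0 (fully open); "grip_force": force on a finger pad.
Only numpy, scipy, OpenCV 4.12 (cv2) and the standard library are available. Lean on these libraries where they do the work, as an engineer would, in place of code of your own. Each camera call takes 0.05 s, during which the arm holds its last target. There are 200 camera calls.

### The job

The cast-iron hotplate is too heavy to shove back in one piece. Walk it back along its board by pushing its two near corners in turn with the shut fingers, gently and never letting it swing more than ten degrees off square, until both rear corners press the sprung rubber buffers in a little and it sits square in front of the splash guard. Never push harder than 25 N, do not touch the control knob in the middle of its near side, leave the bottles and the jar alone, and let go at the end.

Things in the scene. Friction and masses are not known exactly. Their poses are not given: they have to be found in the camera images.
- griddle_mid (a point): Centre of the hotplate: a black cast-iron slab 180 (its x) x 280 (its y) x 45 mm on four 12 mm rubber feet, about 4.1 kg. x points to its rear (to the buffers), y left, z up. This point is 34 mm above the board; the slab spans 22 mm below to 23 mm above it, plus a 6 mm raised rim. The flat near side is 90 mm to -x; in its middle a knob, 34 mm across, stands out 24 mm: do not touch it.
- near_left (a point): Middle of the outer face of the springy rubber guard (36 mm wide, 38 mm tall, 12 mm proud, yields 1 mm per 3.5 N, 9 mm at most) at the near side's left end, (-102, +122, 0) mm from griddle_mid when free; axes as there. Pushed here along x the hotplate needs 13 to 19 N and swings about the feet at its other end (115 mm from the middle), which hardly move. Sliding it whole needs 22 to 28 N, more when pressed down.
- near_right (a point): Middle of the like guard at the near side's right end, (-102, -122, 0) mm from griddle_mid when free; behaves as the left one, mirrored. Near home, the buffer adds 0.8 N per mm to the push until it is fully in; then it is a hard stop and the push soon passes the limit of 25 N.
- bay: Fixed grey board, 360 mm square, 12 mm thick, on the table, with an upright aluminium splash guard (340 mm wide, 105 mm tall) along its far edge. Origin on the table under it; x points to the guard, y left. Board spans x -190 to +170 mm. Faces of the two free buffers: x +130, y +-105 mm, 46 mm above the table. Home puts the hotplate's middle at x +42 mm, y within 30 mm of 0, axes parallel.
- buffer_l_face (a point): Middle of the rubber face (22 mm across) of the left (bay +y) sprung buffer; axes as the bay. Free, it lies at bay (+130, +105, 46) mm; pressed, it goes back along the bay's x by up to 3 mm to a hard stop. Spring 800 N/m. It must end pressed in by more than 1 mm; the hotplate's friction holds it there when let go.
- buffer_r_face (a point): The same on the right (bay -y) sprung buffer, free at bay (+130, -105, 46) mm.
- mustard_center (a point): Loose squeeze bottle 64 mm across, 170 mm tall, beside the board; point half-way up. Leave it alone.
- ketchup_center (a point): Loose squeeze bottle 60 mm across, 180 mm tall, beside the board; point half-way up. Leave it alone.
- relish_center (a point): Loose squat jar 80 mm across, 110 mm tall, beside the board; point half-way up. Leave it alone.

How it is judged:
By the outcome, as a careful person would: the job done as asked, in the order asked, and still so for the second after the job is handed in, with the robot touching nothing.
It also fails if it takes over 72 s, if anything falls off the work surface, if the arm or the gripper's body presses on something with over 40 N, if the wrist force passes 120 N, or if a joint passes its speed limit or range.

## Working session

There is one attempt and no reset: what is moved stays moved. The work goes in short steps, Python scripts to look and compute and a shell command to move; the robot and the scene stay as the last step left them, time stands still between calls to the robot, and variables do not carry over. Pictures are saved under pics/ and viewed, at most 10 in all, crops included, and the job is handed in when it is done.

```bash
mkdir -p pics
python3 - <<'E'
from rig import sense, eyes
import cv2,numpy as np
print(sense())
for n in ("top","scene"):
    im=eyes.capture(n); cv2.imwrite(f"pics/{n}0.png",im[:,:,::-1])
    c=eyes.calibration(n); print(n,{k:np.round(v,4).tolist() for k,v in c.items()})
E
```

```text
{'time_s': 0.0, 'joints': array([-1.36438490e+00,  3.13445888e-01,  1.49844403e+00, -1.19734496e-05,
        1.33102902e+00, -2.23370478e-01]), 'dq': array([-9.07444608e-04, -1.93548908e-03, -5.31257818e-04,  1.25601550e-03,
       -5.52570004e-06,  6.11690434e-04]), 'tau': array([-3.56035940e-03, -4.12275660e+01, -2.59746069e+01, -3.45626195e-04,
        4.23746940e-03,  4.87172457e-06]), 'eef_pos': array([ 218.70022645, -477.00027482,  241.73456813]), 'ee_rot': array([-6.63165302e-04,  9.76999134e-01,  2.13242238e-01, -1.91268709e-07]), 'force': array([-0.29216032, -0.41634517, -0.23429968]), 'wrist_torque': array([ 0.00865661,  0.00318257, -0.02027412]), 'grip_force': 0.0, 'grip_width': 0.9969041763172634}
top {'fx': 385.1223, 'fy': 385.1223, 'cx': 320.3879, 'cy': 197.6272, 'dist': [-0.0262, 0.0, 0.0, 0.0, 0.0], 'cam_to_world': [[0.0366, -0.97, 0.2403, 438.9931], [-0.9993, -0.0345, 0.0132, 25.8575], [-0.0045, -0.2406, -0.9706, 930.8241], [0.0, 0.0, 0.0, 1.0]]}
scene {'fx': 489.8514, 'fy': 489.8514, 'cx': 322.8331, 'cy': 192.5002, 'dist': [0.0287, 0.0, 0.0, 0.0, 0.0], 'cam_to_world': [[-0.5484, 0.5126, -0.6607, 1370.9478], [0.836, 0.3554, -0.4181, 488.8189], [0.0205, -0.7816, -0.6234, 754.6796], [0.0, 0.0, 0.0, 1.0]]}
```

View pics/top0.png

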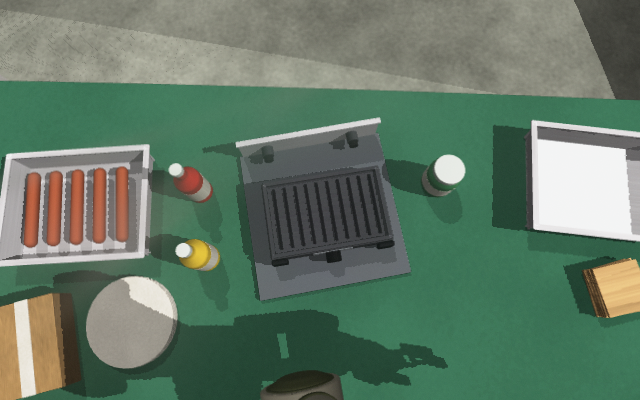

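View pics/scene0.png

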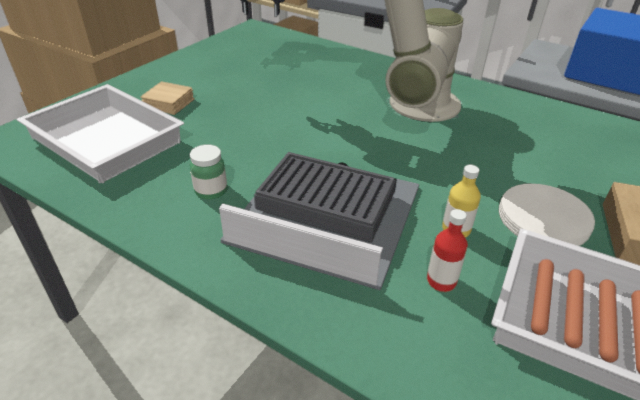

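The top view shows the board with near corners at about (262,300) and (410,272), and the guard from (237,143) to (380,122). The hotplate's near corners are at about (272,262) and (392,240), with the knob at (334,256). I'll enlarge it to get better pixel positions.

Run:
```python
import cv2
im=cv2.imread("pics/top0.png")[112:306,226:420]
im=cv2.resize(im,None,fx=3,fy=3,interpolation=cv2.INTER_CUBIC)
im=cv2.convertScaleAbs(im,alpha=1.8,beta=20)
for i in range(0,194,20):
    cv2.putText(im,str(226+i),(3*i,8),0,.3,(0,255,255));cv2.putText(im,str(112+i),(0,3*i+4),0,.3,(0,255,255))
    cv2.line(im,(3*i,10),(3*i,16),(0,255,255));cv2.line(im,(22,3*i),(28,3*i),(0,255,255))
cv2.imwrite("pics/crop0.png",im)
```

```text
(no output)
```

View pics/crop0.png

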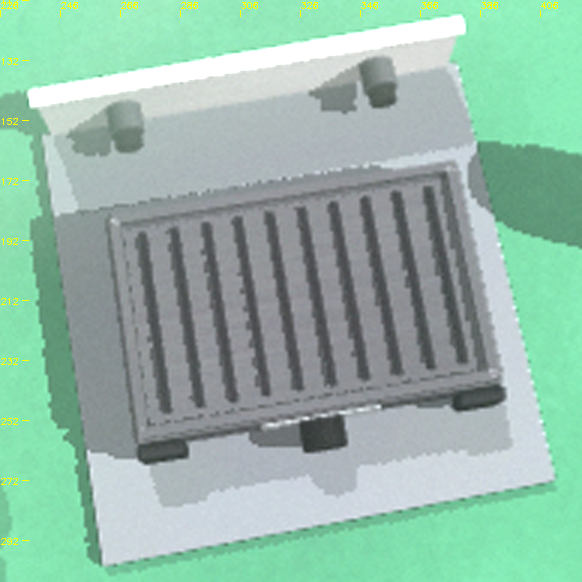

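```bash
cat > geo.py <<'E'
import numpy as np, cv2
from rig import eyes
def cam(n):
    c=eyes.calibration(n); K=np.array([[c['fx'],0,c['cx']],[0,c['fy'],c['cy']],[0,0,1]]);return K,np.array(c['dist']),np.array(c['cam_to_world'])
def back(n,uv,z):
    K,d,T=cam(n); p=cv2.undistortPoints(np.array(uv,float).reshape(-1,1,2),K,d)[:,0]
    r=np.c_[p,np.ones(len(p))]@T[:3,:3].T; o=T[:3,3]
    return o+r*((z-o[2])/r[:,2])[:,None]
def proj(n,P):
    K,d,T=cam(n); Q=np.linalg.inv(T); return cv2.projectPoints(np.array(P,float),cv2.Rodrigues(Q[:3,:3])[0],Q[:3,3],K,d)[0][:,0]
def rot(a): return np.array([[np.cos(a),-np.sin(a)],[np.sin(a),np.cos(a)]])
def fit(A,B): # B = R A + t
    a,b=A.mean(0),B.mean(0);H=(A-a).T@(B-b);th=np.arctan2(H[0,1]-H[1,0],H[0,0]+H[1,1]);R=rot(th);t=b-R@a
    return t,th,(B-(A@R.T+t))
E
python3 - <<'E'
from geo import *
np.set_printoptions(precision=1,suppress=True)
f=lambda l:np.array(l)/3+[226,112]
b=back('top',f([[104,565],[553,481],[458,68],[44,137],[76,400]]),12)[:,:2]; print(b)
t,th,r=fit(np.array([[-190,180],[-190,-180.]]),b[:2]);print('bay',t,np.degrees(th),r)
print('edges in bay',(b-t)@rot(th))
bf=back('top',f([[131,140],[383,93]]),46)[:,:2]; print('buf in bay',(bf-t)@rot(th))
s=back('top',f([[110,218],[457,165],[499,377],[141,440]]),75)[:,:2]
g,gh,r=fit(np.array([[90,140],[90,-140],[-90,-140],[-90,140.]]),s);print('plate',g,np.degrees(gh),r,'in bay',(g-t)@rot(th),np.degrees(gh-th))
for y in(122,-122):
  p=g+rot(gh)@[-102,y];print('guard',p,(p-t)@rot(th))
x=back('top',f([[162,455],[479,399]]),46)[:,:2];print('guards seen, plate frame',(x-g)@rot(gh))
E
```

```text
[[ 417.   167.4]
 [ 493.4 -179.4]
 [ 838.  -104.9]
 [ 763.4  243.7]
 [ 543.3  199. ]]
bay [640.8  34.9] 12.415049265062635 [[ 0.5 -2.4]
 [-0.5  2.4]]
edges in bay [[-190.   177.5]
 [-190.  -177.5]
 [ 162.6 -178.9]
 [ 164.6  177.5]
 [ -60.   181.2]]
buf in bay [[ 135.8  103.1]
 [ 138.7 -105.8]]
plate [619.9  21.9] 11.471041933412716 [[-3.2 -5. ]
 [-6.5  2.4]
 [ 5.1  6.8]
 [ 4.7 -4.3]] in bay [-23.2  -8.2] -0.9440073316499191
guard [495.6 121.1] [-123.2  115.4]
guard [ 544.2 -118. ] [-127.2 -128.5]
guards seen, plate frame [[ -97.   123.9]
 [ -94.6 -121.6]]
```

```bash
python3 -m jog '[[0,0,0,0,0,0.108,0],[0,0,0,0,0,0.108,0],[0.0355,-0.0286,0,0,0,0,0],[0.0355,-0.0286,0,0,0,0,0],[0.0355,-0.0286,0,0,0,0,0]]' 20; python3 -m jog '[[0.0355,-0.0286,0,0,0,0,0],[0.0355,-0.0286,0,0,0,0,0],[0.0355,-0.0286,0,0,0,0,0],[0.0355,-0.0286,0,0,0,0,0],[0.0355,-0.0286,0,0,0,0,0]]'; python3 -m jog '[[0.0355,-0.0286,0.03,0,0,0,0],[0.0355,-0.0286,0.03,0,0,0,0],[0,0,0,0,0,0,0]]'
cat >> geo.py <<'E'
def tool_T():
    from rig import sense
    from scipy.spatial.transform import Rotation as R
    s=sense(); w,x,y,z=s['ee_rot']; T=np.eye(4);T[:3,:3]=R.from_quat([x,y,z,w]).as_matrix();T[:3,3]=s['eef_pos'];return T
E
python3 - <<'E'
from geo import *
T=tool_T(); im=eyes.capture('wrist'); cv2.imwrite('pics/w0.png',im[:,:,::-1]); np.save('w0.npy',T)
print(T.round(3)); print(eyes.calibration('wrist'))
E
```

```text
time_s: 0.6
eef_pos: [305.2, -369.4, 242.0]
ee_rot: [-0.0, 0.994, 0.106, -0.0]
force: [1.2, -0.1, -0.3]
grip_width: 0.143
grip_force: 0.0
time_s: 1.1
eef_pos: [448.5, -191.7, 242.2]
ee_rot: [-0.0, 0.994, 0.107, -0.0]
force: [0.1, -0.9, -0.4]
grip_width: -0.0
grip_force: 0.0
time_s: 1.4
eef_pos: [500.4, -124.3, 183.6]
ee_rot: [-0.002, 0.994, 0.109, -0.003]
force: [-0.5, 0.4, -0.6]
grip_width: 0.003
grip_force: 0.0
[[ 9.76000e-01  2.17000e-01 -6.00000e-03  5.00449e+02]
 [ 2.17000e-01 -9.76000e-01  4.00000e-03 -1.24289e+02]
 [-5.00000e-03 -5.00000e-03 -1.00000e+00  1.83613e+02]
 [ 0.00000e+00  0.00000e+00  0.00000e+00  1.00000e+00]]
{'fx': 288.6710881416351, 'fy': 288.6710881416351, 'cx': 316.83133188396016, 'cy': 200.70244154984647, 'dist': array([-0.03209284,  0.        ,  0.        ,  0.        ,  0.        ]), 'mount': array([[ 5.28790318e-05, -9.62680673e-01, -2.70639833e-01,
         6.74433664e+01],
       [ 9.99999946e-01, -3.69717926e-05,  3.26895927e-04,
        -8.87406617e-01],
       [-3.24702431e-04, -2.70639836e-01,  9.62680619e-01,
        -1.31782268e+02],
       [ 0.00000000e+00,  0.00000000e+00,  0.00000000e+00,
         1.00000000e+00]])}
```

View pics/w0.png

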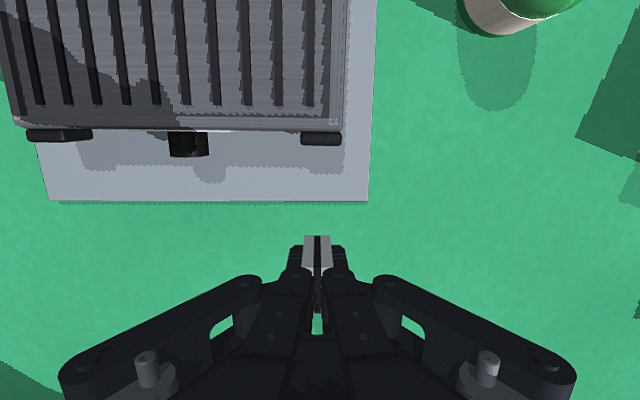

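The wrist view shows the board's near edge at v≈200 (corners at u≈49 and u≈368). The guards are centred near (60,136) and (321,139), the knob is at (188,145), and the fingers are at (317,236) pointing at the right guard.

```bash
cat >> geo.py <<'E'
def wback(uv,z,T=None):
    c=eyes.calibration('wrist'); K=np.array([[c['fx'],0,c['cx']],[0,c['fy'],c['cy']],[0,0,1]]); M=(tool_T() if T is None else T)@np.array(c['mount'])
    p=cv2.undistortPoints(np.array(uv,float).reshape(-1,1,2),K,np.array(c['dist']))[:,0]
    r=np.c_[p,np.ones(len(p))]@M[:3,:3].T; o=M[:3,3]; return o+r*((z-o[2])/r[:,2])[:,None]
E
python3 - <<'E'
from geo import *
np.set_printoptions(precision=1,suppress=True)
T=np.load('w0.npy')
b=wback([[49,200.5],[368,201.5]],12,T)[:,:2]
t,th,r=fit(np.array([[-190,180],[-190,-180.]]),b);print('bay',t,np.degrees(th),r)
for z,uv in((27,[[60,142],[321,146]]),(75,[[16,130],[344,130]]),(46,[[60,137],[321,141]])):
  g=wback(uv,z,T)[:,:2];print(z,g,(g-t)@rot(th))
print('tcp in bay',(T[:2,3]-t)@rot(th))
im=cv2.imread('pics/w0.png')
for u in(60,321,200): print(u,im[110:160,u].mean(1).astype(int).tolist())
E
```

```text
bay [640.2  34.4] 12.410079474587427 [[ 0.2 -0.7]
 [-0.2  0.7]]
27 [[ 489.7  141.2]
 [ 541.7 -117.7]] [[-124.   136.6]
 [-128.9 -127.4]]
75 [[ 504.8  138.1]
 [ 562.5 -131.7]] [[-110.   130.3]
 [-111.6 -145.5]]
46 [[ 499.6  124.6]
 [ 547.8 -116.2]] [[-118.   118.3]
 [-122.6 -127.2]]
tcp in bay [-170.6 -124.9]
60 [67, 67, 65, 67, 66, 68, 66, 65, 64, 65, 63, 67, 65, 64, 65, 73, 88, 86, 49, 22, 23, 34, 44, 42, 45, 43, 42, 38, 43, 41, 29, 20, 55, 181, 164, 162, 161, 162, 161, 164, 163, 162, 160, 162, 161, 161, 161, 161, 161, 161]
321 [114, 100, 81, 79, 82, 71, 64, 64, 100, 116, 112, 112, 109, 112, 112, 109, 106, 112, 101, 90, 84, 49, 20, 26, 36, 40, 47, 48, 46, 42, 42, 40, 39, 33, 21, 61, 136, 142, 141, 140, 138, 141, 140, 140, 137, 140, 138, 142, 140, 139]
200 [108, 104, 106, 110, 61, 62, 79, 120, 113, 108, 111, 115, 111, 108, 109, 113, 111, 80, 71, 95, 208, 218, 0, 14, 19, 19, 18, 20, 21, 20, 20, 24, 22, 21, 22, 23, 22, 24, 21, 24, 23, 21, 23, 20, 22, 11, 47, 118, 145, 137]
```

```bash
python3 -m jog '[[0,0,0.045,0,0,0,0],[0,0,0.045,0,0,0,0],[0,0,0.045,0,0,0,0],[0.01,0,0,0,0,0,0],[0.01,0,0,0,0,0,0]]'; python3 -m jog '[[0.002,0,0,0,0,0,0],[0.002,0,0,0,0,0,0],[0.002,0,0,0,0,0,0]]'; python3 -m jog '[[0.002,0,0,0,0,0,0],[0.002,0,0,0,0,0,0],[0.002,0,0,0,0,0,0]]'
```

```text
time_s: 1.95
eef_pos: [521.0, -125.1, 54.0]
ee_rot: [0.0, 0.994, 0.106, 0.001]
force: [0.4, 1.0, 0.6]
grip_width: -0.001
grip_force: 0.0
time_s: 2.25
eef_pos: [526.3, -123.1, 53.7]
ee_rot: [0.001, 0.994, 0.107, 0.001]
force: [0.5, 0.1, -0.7]
grip_width: 0.001
grip_force: 0.0
time_s: 2.55
eef_pos: [531.6, -121.6, 52.5]
ee_rot: [0.0, 0.994, 0.107, 0.0]
force: [0.5, 0.2, -0.1]
grip_width: 0.0
grip_force: 0.0
```

```bash
cat > bay.py <<'E'
from geo import rot,np
from rig import sense
s=sense();c=rot(np.radians(12.4));p=(s['eef_pos'][:2]-[640.4,34.6])@c;f=s['force'][:2]@c
print('  BAY tcp',p.round(1),'z',s['eef_pos'][2].round(1),'F',f.round(1),'Fz',s['force'][2].round(1))
E
python3 -m jog '[[0,-0.001,0.005,0,0,0,0],[0.001,0,0,0,0,0,0],[0.001,0,0,0,0,0,0]]' >/dev/null; python3 bay.py; python3 -m jog '[[0.001,0,0,0,0,0,0],[0.001,0,0,0,0,0,0]]'>/dev/null; python3 bay.py;python3 -m jog '[[0.001,0,0,0,0,0,0],[0.001,0,0,0,0,0,0]]'>/dev/null; python3 bay.py
```

```text
BAY tcp [-138.  -128.1] z 47.1 F [-0.4 -0.1] Fz -0.1
  BAY tcp [-135.8 -128.2] z 47.4 F [-0.   0.6] Fz 0.2
  BAY tcp [-134.2 -128.1] z 47.2 F [-2.9  0.4] Fz -0.4
```

```bash
for i in 1; do python3 -m jog '[[0.001,0,0,0,0,0,0],[0.001,0,0,0,0,0,0]]'>/dev/null; python3 bay.py;python3 -m jog '[[0.001,0,0,0,0,0,0],[0.001,0,0,0,0,0,0]]'>/dev/null; python3 bay.py;python3 -m jog '[[0.001,0,0,0,0,0,0],[0.001,0,0,0,0,0,0]]'>/dev/null; python3 bay.py; done
```

```text
BAY tcp [-132.9 -127.9] z 46.9 F [-7.9 -0.9] Fz -0.3
  BAY tcp [-131.7 -127.7] z 46.5 F [-11.9   0.2] Fz -0.2
  BAY tcp [-130.5 -127.5] z 46.2 F [-15.5  -0.5] Fz 0.9
```

```bash
python3 -m jog '[[0.001,0,0,0,0,0,0],[0.001,0,0,0,0,0,0]]'>/dev/null; python3 bay.py;python3 -m jog '[[0.001,0,0,0,0,0,0],[0.001,0,0,0,0,0,0]]'>/dev/null; python3 bay.py;python3 -m jog '[[0.001,0,0,0,0,0,0],[0.001,0,0,0,0,0,0]]'>/dev/null; python3 bay.py;python3 -m jog '[[0.001,0,0,0,0,0,0],[0.001,0,0,0,0,0,0]]'>/dev/null; python3 bay.py
```

```text
BAY tcp [-129.  -127.4] z 46.0 F [-16.1  -1.2] Fz 1.5
  BAY tcp [-127.  -127.5] z 46.0 F [-16.   -0.9] Fz 1.2
  BAY tcp [-125.  -127.6] z 46.0 F [-16.2  -0.7] Fz 1.1
  BAY tcp [-123.  -127.7] z 46.0 F [-18.   -1.6] Fz 1.3
```

```bash
python3 -m jog '[[0.0015,0,0,0,0,0,0],[0.0015,0,0,0,0,0,0],[0.0015,0,0,0,0,0,0]]'>/dev/null; python3 bay.py;python3 -m jog '[[0.002,0,0,0,0,0,0],[0.002,0,0,0,0,0,0],[0.002,0,0,0,0,0,0]]'>/dev/null; python3 bay.py;python3 -m jog '[[0.002,0,0,0,0,0,0],[0.002,0,0,0,0,0,0],[0.002,0,0,0,0,0,0]]'>/dev/null; python3 bay.py;python3 -m jog '[[0.002,0,0,0,0,0,0],[0.002,0,0,0,0,0,0]]'>/dev/null; python3 bay.py
```

```text
BAY tcp [-118.6 -127.8] z 46.0 F [-18.   -2.1] Fz 0.7
  BAY tcp [-112.6 -128.1] z 46.0 F [-16.8  -4.3] Fz 0.7
  BAY tcp [-106.5 -128.4] z 46.1 F [-18.   -5.3] Fz 1.0
  BAY tcp [-102.5 -128.8] z 46.2 F [-18.1  -5.7] Fz 0.7
```

```bash
python3 -m jog '[[-0.029,0,0,0,0,0,0],[-0.029,0,0,0,0,0,0],[0,-0.047,-0.02,0,0,0,0],[0,-0.047,-0.02,0,0,0,0],[0,-0.047,0,0,0,0,0]]'>/dev/null;  python3 -m jog '[[0,-0.047,0.02,0,0,0,0],[0,-0.047,0.02,0,0,0,0],[0,0,0,0,0,0,0]]'; python3 bay.py
python3 - <<'E'
from geo import *
T=tool_T(); im=eyes.capture('wrist'); cv2.imwrite('pics/w1.png',im[:,:,::-1]); np.save('w1.npy',T)
E
```

```text
time_s: 6.55
eef_pos: [462.6, 105.6, 45.5]
ee_rot: [-0.001, 0.994, 0.109, -0.002]
force: [0.5, -1.6, 0.5]
grip_width: 0.002
grip_force: 0.0
  BAY tcp [-158.4  107.5] z 45.5 F [ 0.2 -1.7] Fz 0.5
```

View pics/w1.png

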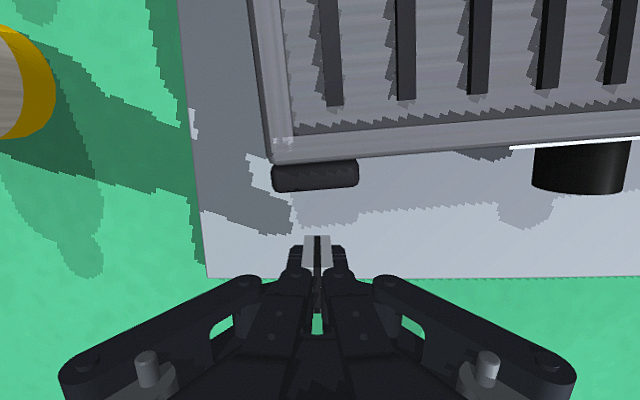

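The left guard is centred at about (315,176), straight ahead of the fingers at u=317. The plate is turned about 5 degrees left-wise and the knob, at (582,168), is well clear. Next I push the left guard.

```bash
python3 -m jog '[[0.01,0,0,0,0,0,0],[0.01,0,0,0,0,0,0],[0.002,0,0,0,0,0,0],[0.002,0,0,0,0,0,0]]'>/dev/null; python3 bay.py; python3 -m jog '[[0.001,0,0,0,0,0,0],[0.001,0,0,0,0,0,0]]'>/dev/null; python3 bay.py;python3 -m jog '[[0.001,0,0,0,0,0,0],[0.001,0,0,0,0,0,0]]'>/dev/null; python3 bay.py;python3 -m jog '[[0.001,0,0,0,0,0,0],[0.001,0,0,0,0,0,0]]'>/dev/null; python3 bay.py;python3 -m jog '[[0.001,0,0,0,0,0,0],[0.001,0,0,0,0,0,0]]'>/dev/null; python3 bay.py
```

```text
BAY tcp [-132.3  102. ] z 47.4 F [-0.4 -0. ] Fz -0.5
  BAY tcp [-130.9  102.6] z 47.3 F [-1.  -0.4] Fz 0.4
  BAY tcp [-128.8  102.8] z 47.4 F [-0.3 -0.4] Fz -0.1
  BAY tcp [-127.5  103. ] z 47.1 F [-5.3 -0. ] Fz 0.5
  BAY tcp [-126.2  103. ] z 46.8 F [-7.9 -1. ] Fz 0.3
```

```bash
python3 -m jog '[[0.001,-0.0006,0,0,0,0,0],[0.001,-0.0006,0,0,0,0,0]]'>/dev/null; python3 bay.py;python3 -m jog '[[0.001,-0.0006,0,0,0,0,0],[0.001,-0.0006,0,0,0,0,0]]'>/dev/null; python3 bay.py;python3 -m jog '[[0.001,-0.0006,0,0,0,0,0],[0.001,-0.0006,0,0,0,0,0]]'>/dev/null; python3 bay.py;python3 -m jog '[[0.001,-0.0006,0,0,0,0,0],[0.001,-0.0006,0,0,0,0,0],[0.001,-0.0006,0,0,0,0,0]]'>/dev/null; python3 bay.py;python3 -m jog '[[0.0015,-0.0006,0,0,0,0,0],[0.0015,-0.0006,0,0,0,0,0],[0.0015,-0.0006,0,0,0,0,0]]'>/dev/null; python3 bay.py
```

```text
BAY tcp [-125.1  104.3] z 46.4 F [-11.5  -1.5] Fz -0.0
  BAY tcp [-124.1  105.6] z 46.0 F [-16.3  -2.3] Fz 0.5
  BAY tcp [-122.3  106.8] z 45.9 F [-15.6  -2.9] Fz 0.8
  BAY tcp [-119.3  108.6] z 45.9 F [-15.4  -3.1] Fz 1.2
  BAY tcp [-114.9  110.4] z 45.8 F [-15.8  -2.8] Fz 1.0
```

```bash
python3 -m jog '[[0.002,-0.0006,0,0,0,0,0],[0.002,-0.0006,0,0,0,0,0],[0.002,-0.0006,0,0,0,0,0],[0.002,-0.0006,0,0,0,0,0]]'>/dev/null; python3 bay.py;python3 -m jog '[[0.002,-0.0006,0,0,0,0,0],[0.002,-0.0006,0,0,0,0,0],[0.002,-0.0006,0,0,0,0,0],[0.002,-0.0006,0,0,0,0,0]]'>/dev/null; python3 bay.py;python3 -m jog '[[0.002,-0.0006,0,0,0,0,0],[0.002,-0.0006,0,0,0,0,0],[0.002,-0.0006,0,0,0,0,0],[0.002,-0.0006,0,0,0,0,0]]'>/dev/null; python3 bay.py;python3 -m jog '[[0.002,-0.0006,0,0,0,0,0],[0.002,-0.0006,0,0,0,0,0],[0.002,-0.0006,0,0,0,0,0],[0.002,-0.0006,0,0,0,0,0]]'>/dev/null; python3 bay.py;python3 -m jog '[[0.002,-0.0006,0,0,0,0,0],[0.002,-0.0006,0,0,0,0,0]]'>/dev/null; python3 bay.py
```

```text
BAY tcp [-107.   112.9] z 45.7 F [-16.5  -0.7] Fz 1.0
  BAY tcp [-99.1 115.4] z 45.7 F [-17.8   0.4] Fz 1.6
  BAY tcp [-91.3 118. ] z 45.6 F [-17.1   0.6] Fz 1.2
  BAY tcp [-83.3 120.4] z 45.5 F [-17.    1.3] Fz 1.6
  BAY tcp [-79.3 121.6] z 45.5 F [-18.2   1.2] Fz 1.7
```

```bash
python3 -m jog '[[-0.029,0,0,0,0,0,0],[-0.029,0,0,0,0,0,0],[0,0.0485,-0.02,0,0,0,0],[0,0.0485,-0.02,0,0,0,0],[0,0.0485,0,0,0,0,0]]'>/dev/null;  python3 -m jog '[[0,0.0485,0.02,0,0,0,0],[0,0.0485,0.02,0,0,0,0],[0,0,0,0,0,0,0],[0,0,0,0,0,0,0]]'; python3 bay.py
python3 - <<'E'
from geo import *
T=tool_T(); im=eyes.capture('wrist'); cv2.imwrite('pics/w2.png',im[:,:,::-1]); np.save('w2.npy',T)
E
```

```text
time_s: 11.7
eef_pos: [533.8, -104.6, 47.0]
ee_rot: [-0.0, 0.994, 0.106, -0.0]
force: [-0.2, 0.9, 0.1]
grip_width: 0.004
grip_force: 0.0
  BAY tcp [-134.  -113.1] z 47.0 F [-0.   0.9] Fz 0.1
```

View pics/w2.png

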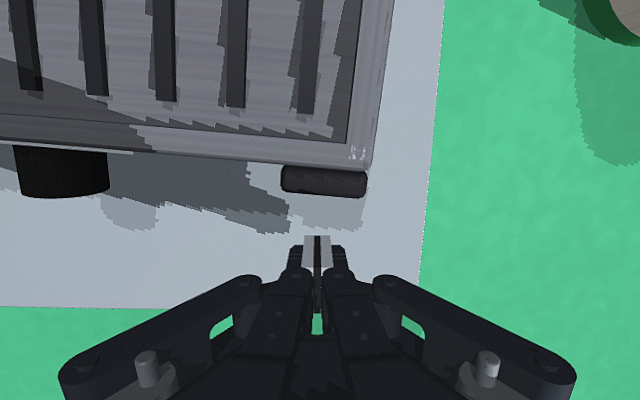

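The right guard is centred at about (324,181), about 3 mm right of the fingers at u=317. The plate is turned about 5 degrees the other way and the knob, at (62,170), is clear. Next I push the right guard.

```bash
python3 -m jog '[[0.01,0.002,0,0,0,0,0],[0.008,0,0,0,0,0,0],[0.002,0,0,0,0,0,0],[0.002,0,0,0,0,0,0]]'>/dev/null; python3 bay.py; python3 -m jog '[[0.001,0,0,0,0,0,0],[0.001,0,0,0,0,0,0],[0.001,0,0,0,0,0,0]]'>/dev/null; python3 bay.py;python3 -m jog '[[0.001,0,0,0,0,0,0],[0.001,0,0,0,0,0,0],[0.001,0,0,0,0,0,0]]'>/dev/null; python3 bay.py;python3 -m jog '[[0.001,0.0006,0,0,0,0,0],[0.001,0.0006,0,0,0,0,0]]'>/dev/null; python3 bay.py;python3 -m jog '[[0.001,0.0006,0,0,0,0,0],[0.001,0.0006,0,0,0,0,0]]'>/dev/null; python3 bay.py
```

```text
BAY tcp [-111.6 -113.9] z 47.5 F [0.1 0.1] Fz -0.2
  BAY tcp [-108.9 -114.6] z 47.3 F [-0.4  0.2] Fz 0.5
  BAY tcp [-106.3 -114.5] z 47.1 F [-4.5 -1.2] Fz 0.7
  BAY tcp [-105.  -115.4] z 46.8 F [-7.9  0.6] Fz 0.3
  BAY tcp [-103.9 -116.3] z 46.4 F [-11.5   1.5] Fz -0.1
```

```bash
python3 -m jog '[[0.001,0.0006,0,0,0,0,0],[0.001,0.0006,0,0,0,0,0]]'>/dev/null; python3 bay.py;python3 -m jog '[[0.001,0.0006,0,0,0,0,0],[0.001,0.0006,0,0,0,0,0],[0.001,0.0006,0,0,0,0,0]]'>/dev/null; python3 bay.py;python3 -m jog '[[0.0015,0.0006,0,0,0,0,0],[0.0015,0.0006,0,0,0,0,0],[0.0015,0.0006,0,0,0,0,0]]'>/dev/null; python3 bay.py;python3 -m jog '[[0.002,0.0006,0,0,0,0,0],[0.002,0.0006,0,0,0,0,0],[0.002,0.0006,0,0,0,0,0],[0.002,0.0006,0,0,0,0,0]]'>/dev/null; python3 bay.py;python3 -m jog '[[0.002,0.0006,0,0,0,0,0],[0.002,0.0006,0,0,0,0,0],[0.002,0.0006,0,0,0,0,0],[0.002,0.0006,0,0,0,0,0]]'>/dev/null; python3 bay.py
```

```text
BAY tcp [-102.7 -117.1] z 45.9 F [-16.3   2.6] Fz 0.6
  BAY tcp [ -99.9 -119. ] z 45.9 F [-14.8   2. ] Fz 0.8
  BAY tcp [ -95.4 -120.8] z 45.9 F [-14.7   1.9] Fz 1.4
  BAY tcp [ -87.4 -123.5] z 45.9 F [-15.8   1.2] Fz 2.3
  BAY tcp [ -79.5 -126.2] z 45.9 F [-16.1  -0.2] Fz 1.2
```

```bash
python3 -m jog '[[0.002,0.0006,0,0,0,0,0],[0.002,0.0006,0,0,0,0,0],[0.002,0.0006,0,0,0,0,0]]'>/dev/null; python3 bay.py;python3 -m jog '[[-0.029,0,0,0,0,0,0],[-0.029,0,0,0,0,0,0],[0,-0.0485,-0.02,0,0,0,0],[0,-0.0485,-0.02,0,0,0,0],[0,-0.0485,0,0,0,0,0]]'>/dev/null;  python3 -m jog '[[0,-0.0485,0.02,0,0,0,0],[0,-0.0485,0.02,0,0,0,0],[0,0,0,0,0,0,0],[0,0,0,0,0,0,0]]'; python3 bay.py
python3 - <<'E'
from geo import *
T=tool_T(); im=eyes.capture('wrist'); cv2.imwrite('pics/w3.png',im[:,:,::-1]); np.save('w3.npy',T)
cv2.imwrite('pics/top3.png',eyes.capture('top')[:,:,::-1])
E
```

```text
BAY tcp [ -73.5 -128.1] z 45.8 F [-16.7  -0.8] Fz 1.5
time_s: 15.95
eef_pos: [493.2, 110.4, 47.3]
ee_rot: [0.0, 0.994, 0.108, 0.0]
force: [0.2, -0.3, 0.8]
grip_width: 0.006
grip_force: 0.0
  BAY tcp [-127.5  105.6] z 47.3 F [ 0.2 -0.4] Fz 0.8
```

View pics/w3.png

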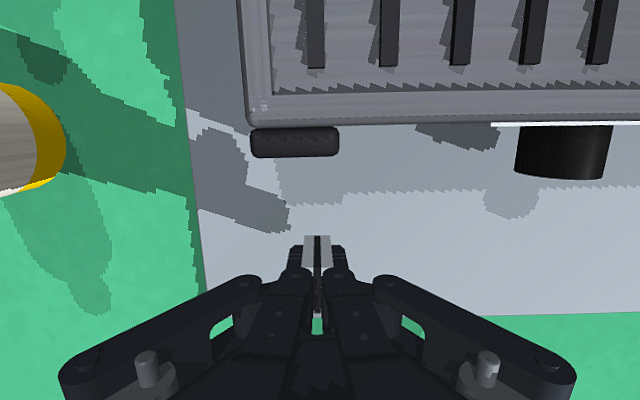

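The left guard is centred at about (295,142), so it is 9 mm left of the fingers. The plate is nearly square, turned about +2 degrees. I shift left and push.

```bash
python3 -m jog '[[0.012,-0.010,0,0,0,0,0],[0.012,0,0,0,0,0,0],[0.008,0,0,0,0,0,0],[0.002,0,0,0,0,0,0],[0.002,0,0,0,0,0,0]]'>/dev/null; python3 bay.py; python3 -m jog '[[0.001,0,0,0,0,0,0],[0.001,0,0,0,0,0,0],[0.001,0,0,0,0,0,0]]'>/dev/null; python3 bay.py;python3 -m jog '[[0.001,0,0,0,0,0,0],[0.001,0,0,0,0,0,0],[0.001,0,0,0,0,0,0]]'>/dev/null; python3 bay.py;python3 -m jog '[[0.001,0,0,0,0,0,0],[0.001,0,0,0,0,0,0],[0.001,0,0,0,0,0,0]]'>/dev/null; python3 bay.py;python3 -m jog '[[0.001,0,0,0,0,0,0],[0.001,0,0,0,0,0,0],[0.001,0,0,0,0,0,0]]'>/dev/null; python3 bay.py
python3 -m jog '[[0.001,0,0,0,0,0,0],[0.001,0,0,0,0,0,0]]'>/dev/null; python3 bay.py
```

```text
BAY tcp [-91.8 114.3] z 47.4 F [-0.5  0.1] Fz 0.5
  BAY tcp [-88.9 114.9] z 47.4 F [0.3 0.9] Fz -0.3
  BAY tcp [-85.8 114.9] z 47.3 F [-1.  -0.5] Fz 0.3
  BAY tcp [-83.4 115. ] z 47.0 F [-4.2  0.1] Fz -0.6
  BAY tcp [-81.6 115.2] z 46.5 F [-10.   -0.7] Fz 0.3
  BAY tcp [-80.6 115.3] z 46.1 F [-13.   -1.1] Fz 1.1
```

Run:
```python
from geo import *
im=cv2.imread("pics/top3.png")[112:306,226:420]
im=cv2.resize(im,None,fx=3,fy=3,interpolation=cv2.INTER_CUBIC)
cv2.imwrite("pics/crop3.png",cv2.convertScaleAbs(im,alpha=1.8,beta=20))
```

```text
(no output)
```

View pics/crop3.png

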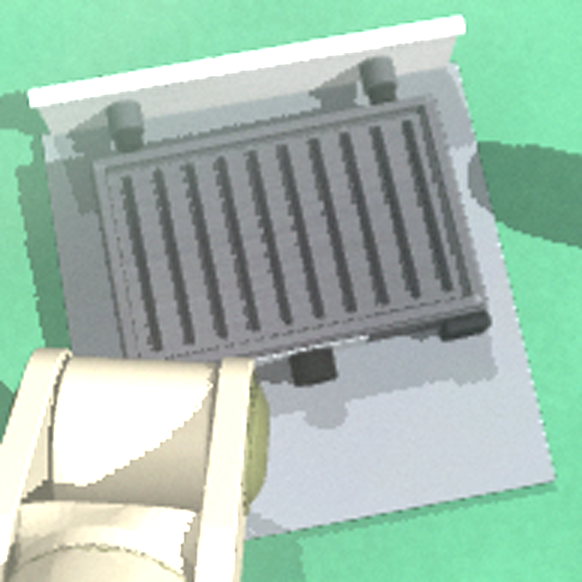

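The crop shows the plate with its right rear rim corner at (437,97), left rear at (96,158) and right near at (484,304), just in front of the buffers.

Run:
```python
from geo import *
np.set_printoptions(precision=1,suppress=True)
f=lambda l:np.array(l)/3+[226,112]
for uv in ([[110,218],[457,165],[499,377]],[[96,158],[437,97],[484,304]]):
  s=(back('top',f(uv),75)[:,:2]-[640.4,34.6])@rot(np.radians(12.4)); 
  g,h,r=fit(np.array([[90,140],[90,-140],[-90,-140.]]),s);print(s.tolist(),g,np.degrees(h),r[0])
```

```text
[[65.24982477525407, 126.32613575449767], [59.03574561378208, -145.73588239386308], [-108.64664904729302, -140.96695313549452]] [-24.1  -6.3] -0.8564209983082988 [-2.7 -6. ]
[[115.45319441990344, 130.14754074143897], [117.11653693700679, -142.34075901358594], [-52.51592121091228, -142.13147590678776]] [29.5 -5.1] 0.646504321865548 [-2.5 -5.7]
```

```bash
python3 -m jog '[[0.001,0,0,0,0,0,0],[0.001,0,0,0,0,0,0]]'>/dev/null; python3 bay.py;python3 -m jog '[[0.001,0,0,0,0,0,0],[0.001,0,0,0,0,0,0]]'>/dev/null; python3 bay.py;python3 -m jog '[[0.001,0,0,0,0,0,0],[0.001,0,0,0,0,0,0]]'>/dev/null; python3 bay.py;python3 -m jog '[[0.001,0,0,0,0,0,0],[0.001,0,0,0,0,0,0]]'>/dev/null; python3 bay.py;python3 -m jog '[[0.001,0,0,0,0,0,0],[0.001,0,0,0,0,0,0]]'>/dev/null; python3 bay.py
```

```text
BAY tcp [-79.5 115.4] z 45.7 F [-16.6  -0.2] Fz 0.8
  BAY tcp [-77.5 115.5] z 45.7 F [-15.8   0.5] Fz 1.0
  BAY tcp [-75.5 115.5] z 45.7 F [-16.4   0.4] Fz 1.8
  BAY tcp [-73.6 115.6] z 45.6 F [-16.8   0.6] Fz 0.3
  BAY tcp [-71.7 115.7] z 45.6 F [-17.4   1.3] Fz 1.3
```

```bash
python3 -m jog '[[0.001,0,0,0,0,0,0]]'>/dev/null; python3 bay.py;python3 -m jog '[[0.001,0,0,0,0,0,0]]'>/dev/null; python3 bay.py;python3 -m jog '[[0.001,0,0,0,0,0,0]]'>/dev/null; python3 bay.py
```

```text
BAY tcp [-70.7 115.7] z 45.5 F [-16.9   1.8] Fz 1.8
  BAY tcp [-69.7 115.7] z 45.5 F [-17.4   1.6] Fz 0.9
  BAY tcp [-68.8 115.8] z 45.5 F [-17.7   2.1] Fz 1.3
```

```bash
python3 -m jog '[[-0.029,0,0,0,0,0,0],[-0.029,0,0,0,0,0,0],[0,0.0485,-0.02,0,0,0,0],[0,0.0485,-0.02,0,0,0,0],[0,0.0485,0,0,0,0,0]]'>/dev/null;  python3 -m jog '[[0,0.0485,0.02,0,0,0,0],[0,0.0485,0.02,0,0,0,0],[0,0,0,0,0,0,0],[0,0,0,0,0,0,0]]'>/dev/null; python3 bay.py
python3 - <<'E'
from geo import *
T=tool_T(); im=eyes.capture('wrist'); cv2.imwrite('pics/w4.png',im[:,:,::-1]); np.save('w4.npy',T)
E
```

```text
BAY tcp [-123.5 -119. ] z 47.0 F [0.3 0.6] Fz 0.5
```

View pics/w4.png

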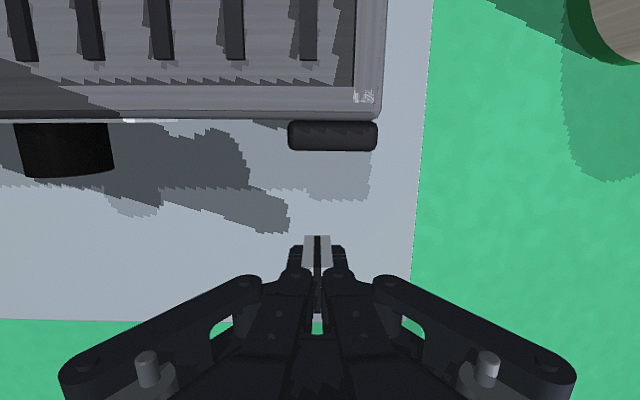

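The right guard is centred at about (333,136), 6.5 mm right of the fingers, and the plate looks nearly square. I shift and push the right side.

```bash
python3 -m jog '[[0.012,0.007,0,0,0,0,0],[0.012,0,0,0,0,0,0],[0.008,0,0,0,0,0,0],[0.002,0,0,0,0,0,0],[0.002,0,0,0,0,0,0]]'>/dev/null; python3 bay.py; python3 -m jog '[[0.001,0,0,0,0,0,0],[0.001,0,0,0,0,0,0],[0.001,0,0,0,0,0,0]]'>/dev/null; python3 bay.py;python3 -m jog '[[0.001,0,0,0,0,0,0],[0.001,0,0,0,0,0,0],[0.001,0,0,0,0,0,0]]'>/dev/null; python3 bay.py;python3 -m jog '[[0.001,0,0,0,0,0,0],[0.001,0,0,0,0,0,0],[0.001,0,0,0,0,0,0]]'>/dev/null; python3 bay.py;python3 -m jog '[[0.001,0,0,0,0,0,0],[0.001,0,0,0,0,0,0]]'>/dev/null; python3 bay.py;python3 -m jog '[[0.001,0,0,0,0,0,0],[0.001,0,0,0,0,0,0]]'>/dev/null; python3 bay.py
```

```text
BAY tcp [ -87.3 -124.7] z 47.5 F [ 0.6 -0.3] Fz -0.9
  BAY tcp [ -84.5 -125.5] z 47.4 F [0.3 0. ] Fz -0.3
  BAY tcp [ -81.4 -125.5] z 47.3 F [-0.2 -0.9] Fz -0.2
  BAY tcp [ -78.4 -125.5] z 47.3 F [0.  0.6] Fz -0.2
  BAY tcp [ -76.9 -125.4] z 47.1 F [-4.4 -0.4] Fz -0.4
  BAY tcp [ -75.6 -125.2] z 46.7 F [-9.3  0.4] Fz -0.0
```

```bash
python3 -m jog '[[0.001,0,0,0,0,0,0],[0.001,0,0,0,0,0,0]]'>/dev/null; python3 bay.py;python3 -m jog '[[0.001,0,0,0,0,0,0],[0.001,0,0,0,0,0,0]]'>/dev/null; python3 bay.py;python3 -m jog '[[0.001,0,0,0,0,0,0],[0.001,0,0,0,0,0,0]]'>/dev/null; python3 bay.py;python3 -m jog '[[0.001,0,0,0,0,0,0],[0.001,0,0,0,0,0,0]]'>/dev/null; python3 bay.py;python3 -m jog '[[0.001,0,0,0,0,0,0]]'>/dev/null; python3 bay.py
```

```text
BAY tcp [ -74.4 -125.1] z 46.4 F [-12.1  -0.8] Fz 1.0
  BAY tcp [ -73.2 -125. ] z 46.0 F [-15.7  -0.5] Fz 0.4
  BAY tcp [ -71.5 -125. ] z 45.9 F [-15.7   0.2] Fz 0.9
  BAY tcp [ -69.5 -125.1] z 45.9 F [-16.7  -0.9] Fz 0.6
  BAY tcp [ -68.5 -125.1] z 45.9 F [-17.2  -0.6] Fz 0.9
```

```bash
python3 -m jog '[[0.001,0,0,0,0,0,0]]'>/dev/null; python3 bay.py;python3 -m jog '[[0.001,0,0,0,0,0,0]]'>/dev/null; python3 bay.py;python3 -m jog '[[0.001,0,0,0,0,0,0]]'>/dev/null; python3 bay.py;python3 -m jog '[[0.001,0,0,0,0,0,0]]'>/dev/null; python3 bay.py
```

```text
BAY tcp [ -67.6 -125.2] z 45.9 F [-17.2  -1.7] Fz 0.8
  BAY tcp [ -66.6 -125.2] z 45.9 F [-17.3  -1.2] Fz 0.4
  BAY tcp [ -65.7 -125.2] z 45.8 F [-18.1  -1.2] Fz 0.9
  BAY tcp [ -64.8 -125.3] z 45.8 F [-18.2  -2. ] Fz 0.6
```

```bash
python3 -m jog '[[0.001,0,0,0,0,0,0]]'>/dev/null; python3 bay.py;python3 -m jog '[[0.001,0,0,0,0,0,0]]'>/dev/null; python3 bay.py;python3 -m jog '[[0,0,0,0,0,0,0]]'>/dev/null; python3 bay.py
python3 - <<'E'
from geo import *
np.set_printoptions(precision=2,suppress=True)
cv2.imwrite('pics/top5.png',eyes.capture('top')[:,:,::-1])
# track rear-left rim corner patch and buffers/rear right between images
a=cv2.imread('pics/top3.png',0);b=cv2.imread('pics/top5.png',0)
for n,(u,v) in dict(LR=(96,158),RR=(437,97),RN=(484,304),bufL=(122,108),bufR=(377,65)).items():
  u=int(226+u/3);v=int(112+v/3);w=10
  t=a[v-w:v+w,u-w:u+w];s=b[v-w-14:v+w+14,u-w-14:u+w+14]
  m=cv2.matchTemplate(s,t,cv2.TM_CCOEFF_NORMED);_,q,_,l=cv2.minMaxLoc(m);x,y=l
  try:
    dx=(m[y,x-1]-m[y,x+1])/2/(m[y,x-1]-2*m[y,x]+m[y,x+1]);dy=(m[y-1,x]-m[y+1,x])/2/(m[y-1,x]-2*m[y,x]+m[y+1,x])
  except Exception: dx=dy=0
  d=np.array([x+dx-14,y+dy-14]); P=back('top',[[u,v],[u+d[0],v+d[1]]],75)[:,:2]
  print(n,q.round(2),d,'bay shift',(P[1]-P[0])@rot(np.radians(12.4)))
E
```

```text
BAY tcp [ -64.  -125.3] z 45.7 F [-19.8  -1.8] Fz 0.4
  BAY tcp [ -63.1 -125.3] z 45.7 F [-20.  -2.] Fz 0.4
  BAY tcp [ -63.1 -125.3] z 45.7 F [-19.2  -0.9] Fz 1.1Traceback (most recent call last):
  File "<stdin>", line 14, in <module>
AttributeError: 'float' object has no attribute 'round'
```

```bash
cat > trk.py <<'E'
from geo import *
np.set_printoptions(precision=2,suppress=True)
import sys
a=cv2.imread('pics/top0.png',0);b=cv2.imread(sys.argv[1],0)
for n,(u,v),z in (('LR',(110,218),75),('RR',(457,165),75),('RN',(499,377),75),('LN',(141,440),75),('guardL',(30,97),110),('guardR',(465,22),110)):
  u=int(226+u/3);v=int(112+v/3);w=7;S=32
  t=a[v-w:v+w,u-w:u+w];s=b[v-w-S:v+w+S,u-w-S:u+w+S]
  m=cv2.matchTemplate(s,t,cv2.TM_CCOEFF_NORMED);_,q,_,(x,y)=cv2.minMaxLoc(m)
  dx=(m[y,x-1]-m[y,x+1])/2/(m[y,x-1]-2*m[y,x]+m[y,x+1]);dy=(m[y-1,x]-m[y+1,x])/2/(m[y-1,x]-2*m[y,x]+m[y+1,x])
  d=np.array([x-dx*0-S,y-S],float)-np.array([-dx,-dy])*1
  P=back('top',[[u,v],[u+d[0],v+d[1]]],z)[:,:2]
  print(n,round(q,2),d,'bay shift',(P[1]-P[0])@rot(np.radians(12.4)))
E
python3 trk.py pics/top3.png; echo; python3 trk.py pics/top5.png
```

```text
LR 0.72 [ 20.4  -23.06] bay shift [ 47.09 -55.19]
RR 0.74 [ -7.18 -22.09] bay shift [56.87  4.91]
RN 0.97 [ -5.04 -24.58] bay shift [56.74 -1.2 ]
LN 0.75 [-1.99  3.15] bay shift [-6.02  5.36]
guardL 1.0 [0.02 0.01] bay shift [-0.03 -0.04]
guardR 1.0 [-0.03  0.01] bay shift [-0.    0.07]

LR 0.73 [ 26.65 -28.27] bay shift [ 57.23 -71.68]
RR 0.68 [ -9.14 -29.98] bay shift [77.35  5.28]
RN 0.78 [-28.96  18.95] bay shift [-29.52  72.24]
LN 0.73 [ -2.98 -25.39] bay shift [57.09 -1.91]
guardL 1.0 [0.02 0.01] bay shift [-0.02 -0.04]
guardR 1.0 [-0.03  0.01] bay shift [-0.    0.06]
```

```bash
python3 -m jog '[[-0.029,0,0,0,0,0,0],[-0.029,0,0,0,0,0,0],[0,-0.049,-0.02,0,0,0,0],[0,-0.049,-0.02,0,0,0,0],[0,-0.049,0,0,0,0,0]]'>/dev/null;  python3 -m jog '[[0,-0.049,0.02,0,0,0,0],[0,-0.049,0.02,0,0,0,0],[0,0,0,0,0,0,0],[0,0,0,0,0,0,0]]'>/dev/null; python3 bay.py
python3 - <<'E'
from geo import *
T=tool_T(); im=eyes.capture('wrist'); cv2.imwrite('pics/w5.png',im[:,:,::-1])
g=im.mean(2)
for v in(122,130,135,140):
  d=np.where(g[v,200:420]<75)[0]+200; print(v,d.min() if len(d) else None,d.max() if len(d) else None,len(d))
E
```

```text
BAY tcp [-116.5  109.4] z 47.4 F [-0.1 -1.1] Fz 0.0
122 257 258 2
130 259 345 87
135 258 346 89
140 258 346 89
```

```bash
python3 -m jog '[[0.012,-0.005,0,0,0,0,0],[0.012,0,0,0,0,0,0],[0.006,0,0,0,0,0,0],[0.002,0,0,0,0,0,0],[0.002,0,0,0,0,0,0]]'>/dev/null; python3 bay.py; python3 -m jog '[[0.001,0,0,0,0,0,0],[0.001,0,0,0,0,0,0],[0.001,0,0,0,0,0,0]]'>/dev/null; python3 bay.py;python3 -m jog '[[0.001,0,0,0,0,0,0],[0.001,0,0,0,0,0,0],[0.001,0,0,0,0,0,0]]'>/dev/null; python3 bay.py;python3 -m jog '[[0.001,0,0,0,0,0,0],[0.001,0,0,0,0,0,0],[0.001,0,0,0,0,0,0]]'>/dev/null; python3 bay.py;python3 -m jog '[[0.001,0,0,0,0,0,0],[0.001,0,0,0,0,0,0]]'>/dev/null; python3 bay.py;python3 -m jog '[[0.001,0,0,0,0,0,0],[0.001,0,0,0,0,0,0]]'>/dev/null; python3 bay.py
```

```text
BAY tcp [-82.8 113.1] z 47.4 F [-0.7  0.4] Fz -0.3
  BAY tcp [-79.8 113.6] z 47.4 F [0.3 0.3] Fz 0.6
  BAY tcp [-76.8 113.7] z 47.3 F [ 0.2 -0.4] Fz 0.8
  BAY tcp [-73.7 113.7] z 47.3 F [-0.5  0.6] Fz -0.1
  BAY tcp [-72.3 113.7] z 47.1 F [-3.6  0.5] Fz -0.8
  BAY tcp [-71.1 113.8] z 46.7 F [-8.5  0.2] Fz -0.5
```

```bash
python3 -m jog '[[0.001,0,0,0,0,0,0],[0.001,0,0,0,0,0,0]]'>/dev/null; python3 bay.py;python3 -m jog '[[0.001,0,0,0,0,0,0],[0.001,0,0,0,0,0,0]]'>/dev/null; python3 bay.py;python3 -m jog '[[0.001,0,0,0,0,0,0]]'>/dev/null; python3 bay.py;python3 -m jog '[[0.001,0,0,0,0,0,0]]'>/dev/null; python3 bay.py;python3 -m jog '[[0.001,0,0,0,0,0,0]]'>/dev/null; python3 bay.py;python3 -m jog '[[0.001,0,0,0,0,0,0]]'>/dev/null; python3 bay.py
```

```text
BAY tcp [-70.  113.9] z 46.3 F [-11.8   0. ] Fz 1.1
  BAY tcp [-68.9 114.1] z 45.9 F [-15.1  -0.6] Fz 1.2
  BAY tcp [-68.4 114.1] z 45.7 F [-16.7  -0.6] Fz 0.4
  BAY tcp [-67.5 114.2] z 45.6 F [-16.8  -0.8] Fz 1.1
  BAY tcp [-66.7 114.2] z 45.6 F [-18.    0.1] Fz 0.9
  BAY tcp [-65.8 114.3] z 45.5 F [-17.5  -0.1] Fz 1.4
```

```bash
python3 -m jog '[[0.001,0,0,0,0,0,0]]'>/dev/null; python3 bay.py;python3 -m jog '[[0.001,0,0,0,0,0,0]]'>/dev/null; python3 bay.py;python3 -m jog '[[0.001,0,0,0,0,0,0]]'>/dev/null; python3 bay.py
```

```text
BAY tcp [-65.  114.3] z 45.4 F [-18.7   1.4] Fz 2.2
  BAY tcp [-64.2 114.4] z 45.4 F [-19.4   1.1] Fz 0.7
  BAY tcp [-63.4 114.4] z 45.3 F [-20.3   0.3] Fz 1.4
```

```bash
python3 -m jog '[[0.0007,0,0,0,0,0,0]]'>/dev/null; python3 bay.py; python3 -m jog '[[-0.03,0,0,0,0,0,0],[-0.04,0,-0.03,0,0,0,0],[0,0.045,-0.045,0,0,0,0],[0,0.045,-0.045,0,0,0,0],[0,0.02,0,0,0,0,0]]'>/dev/null;python3 -m jog '[[0,0,0,0,0,0,0],[0,0,0,0,0,0,0]]'>/dev/null; python3 bay.py
python3 - <<'E'
from geo import *
T=tool_T(); np.save('w6.npy',T); w=eyes.capture('wrist'); t=eyes.capture('top')
cv2.imwrite('pics/w6.png',w[:,:,::-1]); cv2.imwrite('pics/top6.png',t[:,:,::-1])
f=lambda i:cv2.convertScaleAbs(np.ascontiguousarray(i[:,:,::-1]),alpha=1.7,beta=20)
A=cv2.resize(f(t[105:225,226:396]),(800,565),interpolation=cv2.INTER_CUBIC)[:260]
B=cv2.resize(f(w[0:200]),(800,250)) 
B=cv2.resize(f(w[0:240]),(800,300))
cv2.imwrite('pics/last.png',np.vstack([A,B]))
E
```

```text
BAY tcp [-62.9 114.5] z 45.1 F [-21.7   0.6] Fz 1.8
  BAY tcp [-128.5   23.4] z 147.7 F [0.2 0.5] Fz -0.3
```

View pics/last.png

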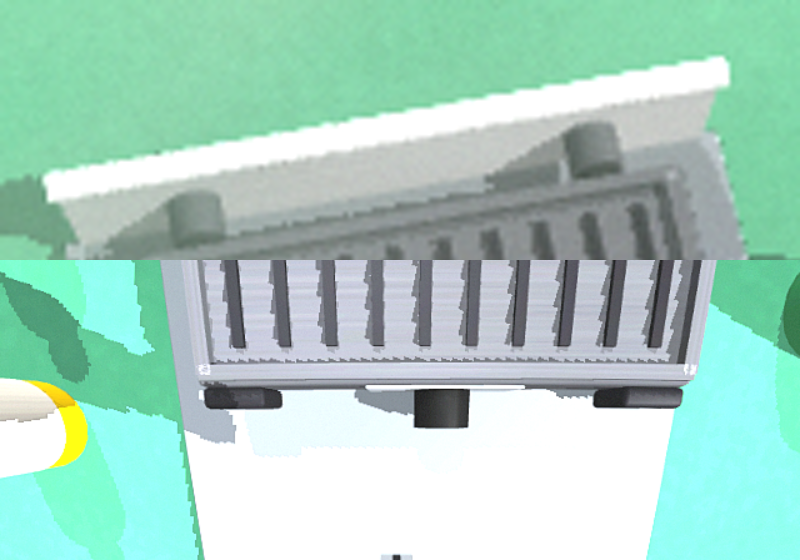

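The last picture shows the plate square against both buffers, with rim near corners level at (205,370) and (690,370). I work out the numbers, then check the right corner by touch.

```bash
python3 - <<'E'
from geo import *
np.set_printoptions(precision=1,suppress=True)
T=np.load('w6.npy'); g=cv2.imread('pics/w6.png').mean(2)
for u in(195,515-0):
  pass
def bot(c):  # bottom of the dark guard, averaged
  r=[]
  for u in range(c-22,c+22):
    col=g[85:135,u]; i=np.argmax(np.diff(col)); r.append(85+i+1)
  return np.median(r),np.mean(r)
L=bot(195);R=bot(511);print(L,R)
for z,uv in((27,[[195,L[1]],[511,R[1]]]),(75,[[164,88+0.],[552,88]])):
  p=wback(uv,z,T)[:,:2]; q=(p-[640.4,34.6])@rot(np.radians(12.4));print(z,q.tolist(),np.degrees(np.arctan2(q[1,0]-q[0,0],q[0,1]-q[1,1])))
E
python3 -m jog '[[0,0.048,0,0,0,0,0],[0,0.048,0,0,0,0,0],[0,0.048,0.03,0,0,0,0],[0,0.005,0.045,0,0,0,0],[0,0,0.025,0,0,0,0]]'>/dev/null;python3 -m jog '[[0.01,0,0,0,0,0,0],[0.01,0,0,0,0,0,0]]'>/dev/null; python3 bay.py
```

```text
(np.float64(120.0), np.float64(119.52272727272727)) (np.float64(119.0), np.float64(118.77272727272727))
27 [[-60.14132435411789, 127.40327306383821], [-59.77304817182914, -142.0026402807914]] 0.07832291999451885
75 [[-39.56040546885362, 126.5931779607838], [-39.444852086979346, -135.87672624225772]] 0.025224685025172718
  BAY tcp [-107.3 -119.7] z 52.2 F [-0.7  0.2] Fz -0.3
```

```bash
python3 -m jog '[[0.012,0.005,0.005,0,0,0,0],[0.012,0,0,0,0,0,0],[0.004,0,0,0,0,0,0],[0.002,0,0,0,0,0,0],[0.002,0,0,0,0,0,0]]'>/dev/null; python3 bay.py; python3 -m jog '[[0.001,0,0,0,0,0,0],[0.001,0,0,0,0,0,0],[0.001,0,0,0,0,0,0]]'>/dev/null; python3 bay.py;python3 -m jog '[[0.001,0,0,0,0,0,0],[0.001,0,0,0,0,0,0],[0.001,0,0,0,0,0,0]]'>/dev/null; python3 bay.py;python3 -m jog '[[0.001,0,0,0,0,0,0],[0.001,0,0,0,0,0,0]]'>/dev/null; python3 bay.py;python3 -m jog '[[0.001,0,0,0,0,0,0],[0.001,0,0,0,0,0,0]]'>/dev/null; python3 bay.py;python3 -m jog '[[0.001,0,0,0,0,0,0],[0.001,0,0,0,0,0,0]]'>/dev/null; python3 bay.py
```

```text
BAY tcp [ -76.3 -125.2] z 47.3 F [0.4 0.4] Fz -0.2
  BAY tcp [ -73.8 -125.5] z 46.6 F [-0.1 -0.1] Fz -0.5
  BAY tcp [ -70.7 -125.5] z 46.5 F [-0.5 -1.2] Fz -0.2
  BAY tcp [ -68.8 -125.4] z 46.4 F [-2.8 -0.6] Fz 0.2
  BAY tcp [ -67.4 -125.3] z 46.2 F [-5.8 -0. ] Fz 0.0
  BAY tcp [ -66.2 -125.2] z 45.8 F [-10.5  -0.7] Fz -0.3
```

```bash
python3 -m jog '[[0.001,0,0,0,0,0,0],[0.001,0,0,0,0,0,0]]'>/dev/null; python3 bay.py;python3 -m jog '[[0.001,0,0,0,0,0,0],[0.001,0,0,0,0,0,0]]'>/dev/null; python3 bay.py;python3 -m jog '[[0.001,0,0,0,0,0,0]]'>/dev/null; python3 bay.py;python3 -m jog '[[0.001,0,0,0,0,0,0]]'>/dev/null; python3 bay.py
```

```text
BAY tcp [ -65.  -125.1] z 45.4 F [-14.5   0.1] Fz 1.4
  BAY tcp [ -63.9 -125. ] z 45.1 F [-18.4  -0.3] Fz 2.1
  BAY tcp [ -63.2 -124.9] z 44.9 F [-19.5  -0.5] Fz 0.8
  BAY tcp [ -62.6 -124.9] z 44.7 F [-21.2  -0.3] Fz 1.4
```

```bash
python3 -m jog '[[-0.03,0,0,0,0,0,0],[-0.04,0,0,0,0,0,0],[-0.03,0,-0.04,0,0,0,0],[0,0,-0.04,0,0,0,0],[0,0,0,0,0,0,0]]'; python3 -m jog '[[0,0,0,0,0,0,0],[0,0,0,0,0,0,0],[0,0,0,0,0,0,0]]'>/dev/null; python3 bay.py
python3 - <<'E'
from rig import finish_job
print(finish_job())
E
```

```text
time_s: 31.9
eef_pos: [514.3, -123.0, 131.8]
ee_rot: [0.003, 0.994, 0.106, 0.004]
force: [0.5, 0.5, 0.2]
grip_width: -0.004
grip_force: 0.0
  BAY tcp [-158.9 -124.9] z 125.4 F [-0.8 -0.1] Fz 0.7
the job is handed in; nothing more can be done
None
```

The hotplate was walked back onto both buffers, square to within about 0.1° in the last wrist picture. The highest push I read was about 22 N, the knob, bottles and jar were left alone, and the arm was clear when I handed in at about 32 s. The buffer depth is my estimate of 2–3 mm each, from the rise in push force and the guards' position, because I could not measure it directly.

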